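# Level the small-animal scale

## Robot

A 6-joint arm with a two-finger parallel gripper is mounted at the origin on the work surface. World frame = base frame: x ahead of the robot, y to its left, z up, the work surface at z = 0. Lengths are in m, angles in rad, forces in N, time in s.
With the tool pointing down it reaches from about 0.375 to 0.9 m from the base axis. Payload 3.1 kg.
Tool frame: the origin (TCP) lies at the centre of the arm's flange, where the gripper is bolted on; the fingertips stand 182 mm ahead of it and the grasp point (between the pads) lies 164 mm ahead of it; z points along the fingers, y is the line along which they close (so a half turn about z gives the same grasp; the last joint's range is limited). The gripper opens to 87 mm and grips with 3 to 60 N. Pads are 19 mm wide; open, the fingers measure 117 mm over their backs; the gripper's body (75 mm by 190 mm) begins 51 mm behind the grasp point.
Start: joints at [1.089, 0.527, 1.433, -0, 1.181, -0.178], TCP at [0.186, 0.597, 0.405] pointing down, gripper open.
Joint ranges: [-3.08, 3.08], [-0.75, 2.2], [0.22, 2.44], [-1.43, 4.57], [0, 2.65], [-2.85, 2.85]. Speed limits (rad/s): [2.79, 2.79, 3.14, 3.14, 3.14, 3.14].

## Interface

Orientations are given as a unit quaternion [x, y, z, w].
In Python, from rig import * gives the robot as it stands.
- The arm moves only by the tool move_arm, never from a script. Its argument "commands" is a list that holds one entry, the list of rows, each a list of 6 numbers: the shift along the tool's x, y, z in units of 40 mm (1.0 is 40 mm), then the turn, a rotation vector about the tool's x, y, z in rad. A call has 1 to 12 rows; each row is the pose to reach, as a shift and turn from the pose commanded when the call began, along the tool's axes at that moment; what a row does not reach only later rows make up. A row lasts 1/8 s, in which the tool goes at most 62.5 mm and 10.7 degrees, less where a joint would pass 70% of its speed; a pose out of reach is approached as far as the arm can. A call with a gripper value outside its range is refused whole. "claw" is the closure, from -1 (fully open) to 1 (shut), so that 0 is half open, set as the call begins (left out, the last holds). The fingers move at their own pace and stop on an object; "squeeze" is the grip in N (left out, the last holds). Time passes only in rows, so rows that repeat a pose let the fingers close. It gives the time, the measured TCP pose, the force, the opening and the grip force at its end, in the units of the state.
- get_obs(): the state, without advancing time (a new reading comes with each control period).
- camera(name): name is "scene" or "top" or "wrist"; returns a dict with "pixels" (384x512x3 uint8, blue, green, red), "range_z" (384x512 float32, m along the optical axis (not along the pixel's ray), 0 where there is no reading), "camera_matrix" (3x3 intrinsics, pixels), "D" ([k1, k2, p1, p2, k3] as OpenCV has them; the pictures are not rectified), "extrinsics" (4x4, takes a point from world to camera coordinates). Camera axes: x right, y up, looking along -z (the intrinsics and any distortion apply to the point x, -y, -z); pixel columns grow to the right and rows downward; lengths in m; the calibration is good to about 2 mm. A picture is of the moment at which its call begins.
- hand_in(): hands the job in; it is judged then, once.
The state is a dict: "time": time; "q": joint angles; "joint_velocities": joint speeds; "joint_torque": joint torques, N m; "position": TCP position; "tool_rot": TCP orientation; "ft_force": force on the tool from outside, world axes, zero at the start; "moment": the same for the moment, N m; "grip_width": finger opening in m; "grip_force": force on a finger pad.
Only numpy, scipy, OpenCV 4.12 (cv2) and the standard library are available. Lean on these libraries where they do the work, as an engineer would, in place of code of your own. Each camera call takes 0.05 s, during which the arm holds its last target. There are 200 camera calls.

## Task

The small-animal scale on the treatment table stands out of level. Lay the spirit level upright and lengthwise on the middle of its steel weighing platform and let go of it, then turn the round hand wheel of the scale's levelling foot until the bubble rests midway between the vial's two lines. Finally press the level down on the platform with your fingers, with about 10 newtons beyond its own weight, and finish while still pressing, with the bubble still centred; leave the other things on the table alone.

Things in the scene. Friction and masses are not known exactly. Their poses are not given: they have to be found in the camera images.
- level_center (a point): spirit level: a plain aluminium bar with black ends, 230 mm long, 24 mm wide, 44 mm high, about 0.4 kg, standing on its 24 mm wide underside on the table at the start. The point is the bar's centre, half-way up (22 mm above its underside); x runs along the bar, towards the end with the round cross vial, z up through the top. The yellow-green vial that counts is in the top at mid-length, in a window 54 mm long, open to view from above; its two black lines stand 18 mm apart.
- bubble (a joint): position (m) of the pale bubble, about 13 mm long, in the top vial: 0 is the middle between the two lines, positive towards the level's +x end. The bubble runs towards the higher end, 1.8 mm for each milliradian of slope, up to 17 mm either way, and needs about 1 s to settle.
- platform_center (a point): the scale's weighing platform: a flat steel plate 310 x 230 mm, 4 mm thick, its top 72 mm above the table. The point is the middle of its top face; y runs along its 310 mm side towards the end with the levelling foot, x away from the scale's console, z up. The platform rests on the load cell and sinks about 1 mm for each 6 N.
- wheel_center (a point): centre of the hand wheel on the levelling foot: a ribbed aluminium wheel 44 mm across and 20 mm high (its top 105 mm above the table) on an upright screw 16 mm thick, 215 mm from the platform's middle beyond its +y end, its axis 60 mm from the platform's edge; below it a threaded boss, 32 mm across, reaches up to 62 mm above the table. The point stays where it is, does not turn with the wheel, and has the scale's axes, as the platform.
- levelling_foot (a joint): angle of the hand wheel (rad), growing clockwise seen from above; it turns stiffly (about 0.1 N m), stays where it is left, and its zero means nothing. Clockwise raises the scale's foot end, by 1.9 milliradians of slope (3.4 mm of bubble travel) per radian. At the start the foot end is too low by 1.0 to 3.0 rad of the wheel. The scale's other two feet are locked.
- clipper: bystander, not part of the job: hair clipper, a dark 190 x 46 x 36 mm body lying on its side; origin under its middle, x along it
- tape_roll: bystander, not part of the job: roll of bandage tape, 84 mm across, 45 mm high; origin under its centre
- spray_bottle: bystander, not part of the job: white bottle, 64 mm across, 170 mm high; origin under its centre
- steel_bowl: bystander, not part of the job: steel bowl, 120 mm across, 45 mm high; origin under its centre
- swab_jar: bystander, not part of the job: glass jar with a steel lid, 72 mm across, 100 mm high; origin under its centre
- otoscope: bystander, not part of the job: otoscope handle, 150 mm long, 28 mm thick, lying; origin under its middle, x along it
- vial_pack: bystander, not part of the job: small carton, 100 x 60 x 55 mm; origin under its centre

How it is judged:
On the way, in this order (a step that is already met when the one before it is completed fails the run):
1. the spirit level lies flat and lengthwise on the weighing platform, let go (x of level_center in the frame of platform_center between -0.09 and 0.09 m and y of level_center in the frame of platform_center between -0.04 and 0.04 m and z of level_center in the frame of platform_center between 0.017 and 0.027 m and angle between the x axis of level_center and the y axis of platform_center, either way round below 0.2 rad and angle between level_center's own z axis and vertical below 0.05 rad and contact force between the fingers and level below 0.1 N and contact force between level and platform above 1 N), for 1 s.
2. the bubble rests between the lines, the level lying free on the platform and the hand wheel at rest (x of level_center in the frame of platform_center between -0.09 and 0.09 m and y of level_center in the frame of platform_center between -0.04 and 0.04 m and z of level_center in the frame of platform_center between 0.017 and 0.027 m and angle between the x axis of level_center and the y axis of platform_center, either way round below 0.2 rad and angle between level_center's own z axis and vertical below 0.05 rad and value of joint bubble between -0.002 and 0.002 m and contact force between the fingers and level below 0.1 N and velocity of joint levelling_foot between -0.05 and 0.05 rad/s), for 0.4 s.
At the end, for the whole second after the job is handed in: Through the last second the level lies flat and lengthwise (0.2 rad) on the platform, within 40 mm of its middle lengthwise and 90 mm crosswise, bubble within 2 mm of centre, platform within 2.5 mrad of level, and the fingers press it so that it bears on the platform with over 8 N in all (x of level_center in the frame of platform_center between -0.09 and 0.09 m and y of level_center in the frame of platform_center between -0.04 and 0.04 m and z of level_center in the frame of platform_center between 0.017 and 0.027 m and angle between the x axis of level_center and the y axis of platform_center, either way round below 0.2 rad and angle between level_center's own z axis and vertical below 0.05 rad and value of joint bubble between -0.002 and 0.002 m and contact force between level and platform above 8 N and contact force between the fingers and level above 3 N and angle between platform_center's own z axis and vertical below 0.0025 rad and velocity of joint levelling_foot between -0.05 and 0.05 rad/s); the arm keeps its last pose, push and grip.
It fails at once if the level is rammed on the platform (over 60 N) (contact force between level and platform above 60 N).
It fails at once if a bystander is moved by more than 30 mm or the bottle or jar is tipped over (distance of any of clipper, tape_roll, spray_bottle, steel_bowl, swab_jar, otoscope, vial_pack from where it was at the start of the episode above 0.03 m or angle between any of spray_bottle, swab_jar's own z axis and vertical above 0.5 rad).
It also fails if it takes over 67 s, if anything falls off the work surface, if the arm or the gripper's body presses on something with over 40 N, if the wrist force passes 120 N, or if a joint passes its speed limit or range.

## Working session

There is one attempt and no reset: what is moved stays moved. The work goes in short steps, Python scripts to look and compute and a tool call to move; the robot and the scene stay as the last step left them, time stands still between calls to the robot, and variables do not carry over. Pictures are saved under pics/ and viewed, at most 10 in all, crops included, and the job is handed in when it is done.

Besides the shell and the picture viewer there is one more tool, called after ">>>" in YAML: its name, and indented under it one key for each argument. move_arm: Moves the arm, as the interface text tells. Its arguments: {"type":"object","properties":{"commands":{"type":"array","items":{"type":"array","items":{"type":"array","items":{"type":"number"}}}},"claw":{"type":"number"},"squeeze":{"type":"number"}},"required":["commands"]}

```bash
ls; mkdir -p pics; python3 - <<'E'
from rig import *
import cv2,numpy as np
o=get_obs();print(o)
for n in("top","scene"):
    c=camera(n);np.savez(n+"0.npz",**{k:c[k] for k in c});cv2.imwrite(f"pics/{n}0.png",c["pixels"]);print(c["camera_matrix"],c["D"],c["extrinsics"])
E
```

```text
pics
{'time': 0.0, 'q': array([ 1.08950841e+00,  5.28493048e-01,  1.43389795e+00,  3.25923327e-05,
        1.18136154e+00, -1.78497261e-01]), 'joint_velocities': array([ 0.00200714, -0.00172116, -0.0003581 , -0.00022978, -0.00082158,
        0.00016619]), 'joint_torque': array([-9.55205996e-05, -4.40038848e+01, -1.76590258e+01,  6.32888381e-02,
        5.82824077e-02, -1.55378684e-04]), 'position': array([0.18617499, 0.59627674, 0.40375606]), 'tool_rot': array([ 1.50823693e-01,  9.88560088e-01, -1.01682879e-03, -3.64095293e-04]), 'ft_force': array([ 0.73680012, -0.29620622,  0.46460659]), 'moment': array([ 0.00768709, -0.0114458 ,  0.02293015]), 'grip_force': 0.0, 'grip_width': 0.08685965916790804}
[[402.65930167   0.         259.90774012]
 [  0.         402.65930167 194.99233758]
 [  0.           0.           1.        ]] [-0.01749159  0.          0.          0.          0.        ] [[-0.02439622 -0.99922776 -0.03080099  0.03221394]
 [ 0.98813599 -0.02877569  0.15086164 -0.53336038]
 [-0.15163145 -0.02675511  0.98807493 -1.2174882 ]
 [ 0.          0.          0.          1.        ]]
[[393.11561146   0.         258.60472325]
 [  0.         393.11561146 192.12749415]
 [  0.           0.           1.        ]] [0.04550843 0.         0.         0.         0.        ] [[ 0.79424406  0.60753997 -0.00845914 -0.42786107]
 [-0.36072315  0.48268934  0.79805377  0.14088496]
 [ 0.4889327  -0.63079806  0.60252687 -1.50442884]
 [ 0.          0.          0.          1.        ]]
```

View pics/top0.png

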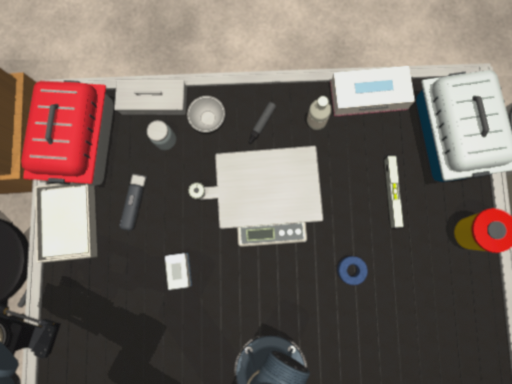

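View pics/scene0.png

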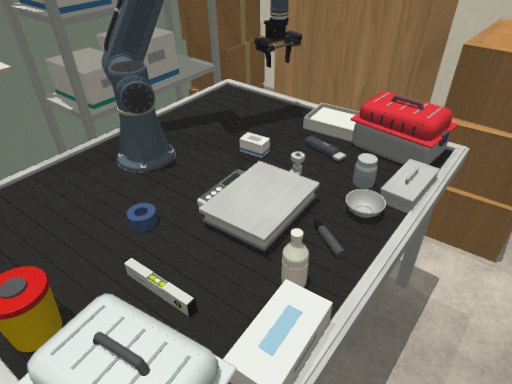

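The top view shows the level at about (395,190) with its vial at about (395,190). The platform is at (268,187), the wheel at (197,190), the bottle at (318,113) and the tape at (352,270). The scene view agrees. In it the round cross vial is at the level's near end, (180,302).

```bash
cat > h.py <<'E'
from rig import *
import cv2,numpy as np
from scipy.spatial.transform import Rotation as R
def ray(c,px,z):
    "pixel(s) -> world points on plane z"
    K,D,E=[np.asarray(c[k],float) for k in("camera_matrix","D","extrinsics")]
    p=cv2.undistortPoints(np.float64(px).reshape(-1,1,2),K,D)[:,0]
    d=np.c_[p[:,0],-p[:,1],-np.ones(len(p))]@E[:3,:3]
    o=-E[:3,:3].T@E[:3,3]
    return o+d*((z-o[2])/d[:,2])[:,None]
def totool(v,o=None):
    o=o or get_obs(); return R.from_quat(o["tool_rot"]).inv().apply(v)
def bigrect(img,box,lo,hi):
    x0,y0,x1,y1=box
    m=cv2.inRange(cv2.cvtColor(img[y0:y1,x0:x1],cv2.COLOR_BGR2HSV),lo,hi)
    cs=cv2.findContours(m,cv2.RETR_EXTERNAL,cv2.CHAIN_APPROX_NONE)[0]
    k=max(cs,key=cv2.contourArea); return k.reshape(-1,2)+[x0,y0]
E
python3 - <<'E'
from h import *
c=np.load("top0.npz");im=c["pixels"]
for n,b,lo,hi,z in[("level",(375,145,415,240),(0,0,110),(180,255,255),.044),("plat",(205,138,335,232),(0,0,140),(180,80,255),.072),("wheel",(184,178,206,203),(0,0,110),(180,90,255),.105)]:
    k=bigrect(im,b,lo,hi)
    w=ray(c,k,z)[:,:2].astype(np.float32)
    r=cv2.minAreaRect(w);print(n,r,np.round(cv2.boxPoints(r),3).tolist(), cv2.minAreaRect(k))
o=get_obs();print(R.from_quat(o["tool_rot"]).as_matrix().round(3))
print("bystander bottle cap, jar, clipper", ray(c,[[319,102],[158,129],[133,202]],.1).round(3))
d=c["range_z"];print(d[187,268],d[190,395],d[190,197])
b=im[140:240,375:415];cv2.imwrite("pics/z1.png",cv2.resize(np.hstack([b,im[140:240,180:240]]),None,fx=6,fy=6,interpolation=cv2.INTER_NEAREST))
E
```

```text
level ((0.5341545343399048, -0.3997533321380615), (0.2235216200351715, 0.031237469986081123), 1.4231855869293213) [[0.421999990940094, -0.3869999945163727], [0.4230000078678131, -0.4180000126361847], [0.6460000276565552, -0.4129999876022339], [0.6449999809265137, -0.38100001215934753]] ((394.7229309082031, 191.32174682617188), (71.652099609375, 10.08411693572998), 84.0938491821289)
plat ((0.5405407547950745, 0.010435998439788818), (0.26061415672302246, 0.35071229934692383), 2.7836830615997314) [[0.4020000100135803, 0.17900000512599945], [0.4189999997615814, -0.17100000381469727], [0.6790000200271606, -0.15800000727176666], [0.6620000004768372, 0.19200000166893005]] ((262.3954162597656, 192.00823974609375), (84.44776153564453, 115.37783813476562), 85.48600769042969)
wheel ((0.5433486104011536, 0.20499444007873535), (0.05178561061620712, 0.045394353568553925), 88.34777069091797) [[0.5199999809265137, 0.18000000715255737], [0.5649999976158142, 0.17800000309944153], [0.5669999718666077, 0.23000000417232513], [0.5210000276565552, 0.23199999332427979]] ((196.5, 190.5), (15.0, 17.0), 90.0)
[[-0.954  0.298 -0.001]
 [ 0.298  0.954 -0.002]
 [ 0.    -0.002 -1.   ]]
bystander bottle cap, jar, clipper [[ 0.809 -0.172  0.1  ]
 [ 0.74   0.326  0.1  ]
 [ 0.515  0.398  0.1  ]]
1.2313149 1.2488717 1.1995693
```

View pics/z1.png

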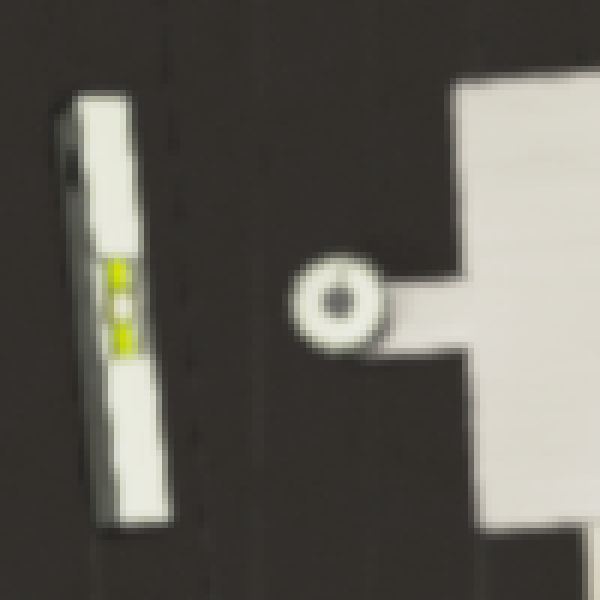

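The crop shows the level's top face with corners at crop (78,95), (130,95), (172,522) and (120,522), and its vial at (121,308). The cross-vial hole is at the upper (+x) end. The wheel's centre is at crop (338,303), and the platform's left edge runs from (452,85) to (478,530).

```bash
cat >> h.py <<'E'
def go(p,yaw=None):
    "row for TCP target p (world), tool down with tool y at angle yaw"
    o=get_obs();A=R.from_quat(o["tool_rot"]);v=A.inv().apply(np.array(p)-o["position"])/.04
    if yaw is None: rv=np.zeros(3)
    else:
        y=np.array([np.cos(yaw),np.sin(yaw),0]);z=np.array([0,0,-1.])
        rv=(A.inv()*R.from_matrix(np.c_[np.cross(y,z),y,z])).as_rotvec()
    print(p,yaw,np.r_[v,rv].round(3).tolist())
E
python3 - <<'E'
from h import *
c=np.load("top0.npz")
L=ray(c,[[375+x/6-.4,140+y/6-.4] for x,y in[(78,95),(130,95),(172,522),(120,522)]],.044)
print("L",L.round(4).tolist(),L.mean(0)); a=(L[0]+L[1]-L[2]-L[3])/2; print(np.linalg.norm(a),np.arctan2(a[1],a[0]))
print("vial",ray(c,[[395.0,191]],.044))
W=ray(c,[[195.9,190.1]],.105);print("W",W)
P=ray(c,[[215.0,153.8],[219.3,228.0],[323,221],[317,147]],.072);print("P",P.round(3).tolist(),P.mean(0))
E
```

```text
L [[0.6475, -0.3862, 0.044], [0.6467, -0.4132, 0.044], [0.4232, -0.4177, 0.044], [0.4239, -0.3914, 0.044]] [ 0.53531444 -0.40209995  0.044     ]
0.2235888345415931 0.021537170946809698
vial [[ 0.53388577 -0.40074739  0.044     ]]
W [[0.54454569 0.20698876 0.105     ]]
P [[0.663, 0.154, 0.072], [0.432, 0.142, 0.072], [0.445, -0.171, 0.072], [0.674, -0.163, 0.072]] [ 0.55343775 -0.00948282  0.072     ]
```

```bash
python3 - <<'E'
from h import *
go([.48,.2,.405],0.3);go([.535,-.401,.36],-1.549)
E
```

```text
[0.48, 0.2, 0.405] 0.3 [-9.965, -7.266, -0.018, -0.002, 0.001, 0.968]
[0.535, -0.401, 0.36] -1.549 [-15.759, -21.195, 1.132, -0.001, 0.003, 2.817]
```

>>> move_arm:
  commands:
    - [[-10,-7.3,0,0,0,0.97],[-10,-7.3,0,0,0,0.97],[-10,-7.3,0,0,0,0.97],[-10,-7.3,0,0,0,0.97],[-10,-7.3,0,0,0,0.97],[-10,-7.3,0,0,0,0.97],[-10,-7.3,0,0,0,0.97]]
  claw: -1

```text
time: 0.98
position: [0.4475, 0.2432, 0.4046]
tool_rot: [0.594, 0.804, -0.0, -0.0]
ft_force: [-0.2, -0.1, 0.2]
grip_width: 0.0872
grip_force: 0.0
```

```bash
python3 - <<'E'
from h import *
go([.535,-.401,.36],-1.549)
E
```

```text
[0.535, -0.401, 0.36] -1.549 [-16.037, -2.634, 1.112, -0.0, 0.0, 1.847]
```

>>> move_arm:
  commands:
    - [[-16,-2.6,1.1,0,0,1.85],[-16,-2.6,1.1,0,0,1.85],[-16,-2.6,1.1,0,0,1.85],[-16,-2.6,1.1,0,0,1.85],[-16,-2.6,1.1,0,0,1.85],[-16,-2.6,1.1,0,0,1.85],[-16,-2.6,1.1,0,0,1.85],[-16,-2.6,1.1,0,0,1.85],[-16,-2.6,1.1,0,0,1.85],[-16,-2.6,1.1,0,0,1.85],[-16,-2.6,1.1,0,0,1.85],[-16,-2.6,1.1,0,0,1.85]]

```text
time: 2.48
position: [0.5347, -0.3993, 0.3596]
tool_rot: [1.0, 0.008, -0.0, -0.0]
ft_force: [-0.6, 0.5, 0.2]
grip_width: 0.0868
grip_force: 0.0
```

```bash
python3 - <<'E'
from h import *
print(get_obs()["position"]);go([.535,-.401,.30],-1.549)
c=camera("wrist");np.savez("w1.npz",**c);cv2.imwrite("pics/w1.png",c["pixels"]);print(c["extrinsics"])
E
```

```text
[ 0.53472308 -0.39933308  0.35962311]
[0.535, -0.401, 0.3] -1.549 [0.007, 0.043, 1.491, -0.001, 0.001, -0.006]
[[ 1.59378935e-02 -9.99872889e-01  4.35137070e-04 -4.08345277e-01]
 [ 9.62070738e-01  1.52167946e-02 -2.72375373e-01 -4.86956802e-01]
 [ 2.72334129e-01  4.75972232e-03  9.62190972e-01 -4.91161266e-01]
 [ 0.00000000e+00  0.00000000e+00  0.00000000e+00  1.00000000e+00]]
```

View pics/w1.png

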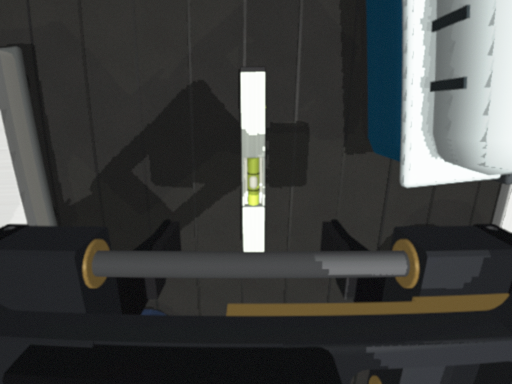

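The wrist view shows the level upright along column 253, from row 70 to about row 251. Its vial runs from (253,157) to (253,206).

```bash
python3 - <<'E'
from h import *
c=np.load("w1.npz")
print(ray(c,[[253.5,181.5],[253.5,70],[254,251],[241,120],[266,120],[243,240],[265,240]],.044).round(4), c["camera_matrix"],c["D"])
E=c["extrinsics"];print("cam",-E[:3,:3].T@E[:3,3],R.from_quat(get_obs()["tool_rot"]).inv().apply(-E[:3,:3].T@E[:3,3]-get_obs()["position"]))
E
```

```text
[[ 0.5356 -0.4031  0.044 ]
 [ 0.6468 -0.4011  0.044 ]
 [ 0.4539 -0.4052  0.044 ]
 [ 0.5991 -0.3894  0.044 ]
 [ 0.5995 -0.4145  0.044 ]
 [ 0.4675 -0.3926  0.044 ]
 [ 0.4679 -0.4174  0.044 ]] [[287.01326291   0.         250.4153794 ]
 [  0.         287.01326291 191.1509657 ]
 [  0.           0.           1.        ]] [-0.05940597  0.          0.          0.          0.        ]
cam [ 0.60875503 -0.39854566  0.34013358] [0.07401604 0.00236794 0.01954166]
```

>>> move_arm:
  commands:
    - [[0.02,0.09,1.4,0,0,-0.007],[0.02,0.09,2.8,0,0,-0.007],[0.02,0.09,3.8,0,0,-0.007],[0.02,0.09,4.19,0,0,-0.007],[0.02,0.09,4.19,0,0,-0.007],[0.02,0.09,4.19,0,0,-0.007]]

```text
time: 3.28
position: [0.5369, -0.4011, 0.1953]
tool_rot: [1.0, 0.013, 0.001, 0.001]
ft_force: [0.7, -0.5, 0.2]
grip_width: 0.087
grip_force: 0.0
```

>>> move_arm:
  commands:
    - [[0,0,0,0,0,0],[0,0,0,0,0,0],[0,0,0,0,0,0],[0,0,0,0,0,0],[0,0,0,0,0,0],[0,0,0,0,0,0],[0,0,0,0,0,0]]
  claw: 1
  squeeze: 25

```text
time: 4.15
position: [0.5361, -0.401, 0.1931]
tool_rot: [1.0, 0.013, -0.0, 0.0]
ft_force: [-0.8, -2.4, 0.0]
grip_width: 0.0253
grip_force: 1.3
```

```bash
python3 - <<'E'
from h import *
o=get_obs();print(o["position"],o["grip_width"],o["ft_force"])
p=o["position"]
go([p[0],p[1],.32]);go([.553,-.0095,.32],0.038);go([.553,-.0095,.29],0.038)
E
```

```text
[ 0.53605838 -0.40103691  0.19308729] 0.025256717035662308 [-0.82354003 -2.36104589  0.00905904]
[np.float64(0.5360583760849732), np.float64(-0.40103691313433626), 0.32] None [-0.0, 0.001, -3.173, 0.0, 0.0, 0.0]
[0.553, -0.0095, 0.32] 0.038 [0.676, -9.773, -3.175, 0.0, 0.0, -1.583]
[0.553, -0.0095, 0.29] 0.038 [0.676, -9.774, -2.425, 0.0, 0.0, -1.583]
```

>>> move_arm:
  commands:
    - [[0,0,0,0,0,0],[0,0,0,0,0,0],[0,0,0,0,0,0],[0,0,-1,0,0,0],[0,0,-2,0,0,0],[0,0,-3,0,0,0],[0,0,-3.2,0,0,0],[0,0,-3.2,0,0,0]]

```text
time: 5.15
position: [0.5357, -0.4004, 0.3201]
tool_rot: [1.0, 0.013, -0.001, -0.001]
ft_force: [-0.0, -0.0, -4.3]
grip_width: 0.0237
grip_force: 25.0
```

>>> move_arm:
  commands:
    - [[0.06,-0.9,0,0,0,-0.14],[0.12,-1.8,0,0,0,-0.28],[0.19,-2.7,0,0,0,-0.42],[0.25,-3.6,0,0,0,-0.56],[0.31,-4.5,0,0,0,-0.7],[0.37,-5.4,0,0,0,-0.84],[0.43,-6.3,0,0,0,-0.98],[0.5,-7.2,0,0,0,-1.12],[0.56,-8.1,0,0,0,-1.26],[0.62,-9,0,0,0,-1.42],[0.68,-9.77,0,0,0,-1.583],[0.68,-9.77,0,0,0,-1.583]]

```text
time: 6.65
position: [0.5519, -0.0073, 0.3188]
tool_rot: [0.692, 0.722, -0.001, -0.003]
ft_force: [-1.2, -1.0, -4.3]
grip_width: 0.0236
grip_force: 25.0
```

>>> move_arm:
  commands:
    - [[0,0,0,0,0,0],[0,0,0,0,0,0]]

```text
time: 6.9
position: [0.5531, -0.0105, 0.3204]
tool_rot: [0.694, 0.72, -0.0, -0.0]
ft_force: [-1.0, -0.1, -4.5]
grip_width: 0.0234
grip_force: 25.0
```

```bash
python3 - <<'E'
from h import *
o=get_obs();print(o["position"],o["grip_width"],o["grip_force"],o["ft_force"])
go([.553,-.0095,.27],0.038)
c=camera("wrist");cv2.imwrite("pics/w2.png",c["pixels"]);np.savez("w2.npz",**c)
E
```

```text
[ 0.55311509 -0.01049402  0.32043265] 0.02343012509522381 24.994811334181577 [-1.03895116 -0.09894966 -4.4664268 ]
[0.553, -0.0095, 0.27] 0.038 [0.025, -0.0, 1.261, -0.001, -0.0, -0.002]
```

View pics/w2.png

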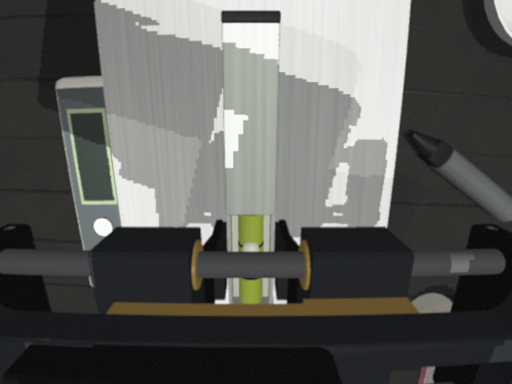

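The level is held square over the platform, spanning columns 224–280. The console is on the left and the foot end is up. I'll lower it now.

>>> move_arm:
  commands:
    - [[0.02,0,0.5,0,0,0],[0.02,0,0.9,0,0,0],[0.02,0,1.1,0,0,0],[0.02,0,1.2,0,0,0],[0.02,0,1.27,0,0,0],[0.02,0,1.31,0,0,0],[0.02,0,1.34,0,0,0],[0.02,0,1.36,0,0,0],[0.02,0,1.36,0,0,0]]

```text
time: 8.07
position: [0.5531, -0.0087, 0.2668]
tool_rot: [0.694, 0.72, 0.0, 0.0]
ft_force: [-0.3, 0.8, -3.5]
grip_width: 0.0236
grip_force: 25.0
```

>>> move_arm:
  commands:
    - [[0,0,0.02,0,0,0],[0,0,0.04,0,0,0],[0,0,0.04,0,0,0]]

```text
time: 8.45
position: [0.5532, -0.0087, 0.2652]
tool_rot: [0.694, 0.72, 0.0, 0.0]
ft_force: [0.1, 0.8, -4.1]
grip_width: 0.0234
grip_force: 25.0
```

```bash
python3 - <<'E'
from h import *
o=get_obs();print(o["position"],o["ft_force"],o["moment"])
E
```

```text
[ 0.55320453 -0.00873697  0.26521942] [ 0.10666124  0.80372887 -4.11791343] [-0.10861027  0.05703708  0.01151184]
```

Barely touching, so I'll go down about another millimetre or two before releasing.

>>> move_arm:
  commands:
    - [[0,0,0.02,0,0,0],[0,0,0.04,0,0,0],[0,0,0.04,0,0,0]]

```text
time: 8.82
position: [0.5532, -0.0087, 0.264]
tool_rot: [0.694, 0.72, 0.0, 0.0]
ft_force: [-1.8, 1.5, 2.2]
grip_width: 0.0241
grip_force: 25.0
```

>>> move_arm:
  commands:
    - [[0,0,0,0,0,0],[0,0,0,0,0,0],[0,0,0,0,0,0],[0,0,0,0,0,0],[0,0,0,0,0,0]]
  claw: -0.7

```text
time: 9.45
position: [0.5531, -0.0088, 0.2635]
tool_rot: [0.694, 0.72, -0.0, -0.0]
ft_force: [-0.7, 1.2, -0.2]
grip_width: 0.0657
grip_force: 0.0
```

>>> move_arm:
  commands:
    - [[0,0,-0.8,0,0,0],[-0.7,0,-1.8,0,0,0],[-1.4,0,-2.8,0,0,0],[-2.1,0,-3,0,0,0],[-2.1,0,-3,0,0,0],[-2.1,0,-3,0,0,0],[-2.1,0,-3,0,0,0],[-2.1,0,-3,0,0,0],[-2.1,0,-3,0,0,0],[-2.1,0,-3,0,0,0],[-2.1,0,-3,0,0,0],[-2.1,0,-3,0,0,0]]

```text
time: 10.95
position: [0.5563, -0.0927, 0.3836]
tool_rot: [0.694, 0.72, 0.0, 0.0]
ft_force: [-0.4, -0.3, -0.2]
grip_width: 0.0736
grip_force: 0.0
```

```bash
python3 - <<'E'
from h import *
o=get_obs();print(o["time"],o["position"],o["grip_width"])
c=camera("wrist");cv2.imwrite("pics/w3.png",c["pixels"]);np.savez("w3.npz",**c)
E
```

```text
10.95 [ 0.55633588 -0.09274908  0.3835794 ] 0.07357901786115391
```

View pics/w3.png

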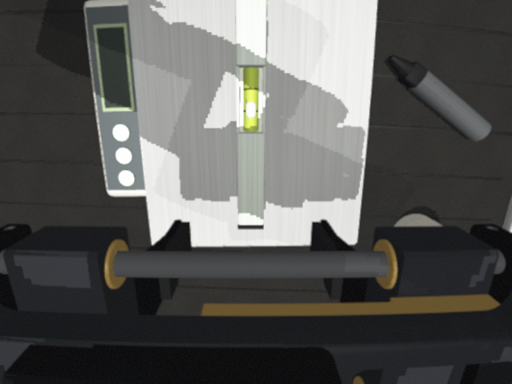

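The level stands on the platform with its window at rows 66–132 of column 251. The pale bubble is near (251,107), off towards the −y end. I'll measure it.

```bash
python3 - <<'E'
from h import *
c=np.load("w3.npz");im=c["pixels"]
p=im[60:140,248:255].astype(int).mean(1)
for i in range(0,80): print(60+i,p[i].round().astype(int).tolist(),end=' ')
z=.072+.044
print(ray(c,[[251,66],[251,132]],z))
E
```

```text
60 [175, 184, 177] 61 [175, 185, 178] 62 [175, 185, 178] 63 [173, 183, 176] 64 [156, 165, 159] 65 [120, 126, 121] 66 [97, 110, 105] 67 [81, 136, 125] 68 [70, 163, 147] 69 [69, 169, 153] 70 [69, 169, 153] 71 [69, 169, 153] 72 [69, 169, 153] 73 [69, 169, 153] 74 [69, 169, 153] 75 [69, 170, 153] 76 [69, 169, 153] 77 [69, 170, 153] 78 [69, 170, 153] 79 [69, 169, 153] 80 [69, 170, 153] 81 [70, 170, 154] 82 [69, 170, 153] 83 [69, 170, 154] 84 [69, 170, 153] 85 [70, 172, 155] 86 [73, 178, 160] 87 [71, 169, 153] 88 [65, 144, 130] 89 [79, 182, 165] 90 [104, 237, 221] 91 [114, 247, 236] 92 [115, 247, 236] 93 [115, 247, 236] 94 [115, 247, 236] 95 [115, 247, 236] 96 [115, 247, 236] 97 [115, 247, 236] 98 [115, 247, 236] 99 [114, 247, 236] 100 [121, 246, 235] 101 [160, 242, 234] 102 [217, 244, 242] 103 [241, 250, 249] 104 [248, 252, 252] 105 [250, 253, 252] 106 [251, 253, 253] 107 [251, 253, 253] 108 [251, 253, 253] 109 [251, 253, 253] 110 [251, 253, 253] 111 [251, 253, 253] 112 [251, 253, 253] 113 [251, 253, 253] 114 [249, 253, 252] 115 [246, 251, 251] 116 [235, 247, 246] 117 [199, 242, 237] 118 [136, 244, 234] 119 [113, 246, 235] 120 [114, 246, 236] 121 [114, 246, 235] 122 [114, 246, 236] 123 [114, 246, 236] 124 [113, 246, 236] 125 [107, 241, 228] 126 [89, 211, 194] 127 [79, 192, 175] 128 [72, 177, 160] 129 [70, 171, 155] 130 [76, 167, 152] 131 [99, 153, 144] 132 [126, 142, 136] 133 [147, 155, 150] 134 [167, 177, 170] 135 [171, 181, 175] 136 [170, 180, 174] 137 [171, 181, 174] 138 [170, 180, 173] 139 [170, 180, 173] [[ 0.55228764  0.01596213  0.116     ]
 [ 0.55430739 -0.03678211  0.116     ]]
```

```bash
python3 - <<'E'
from h import *
go([.545,.206,.36],1.0)
E
```

```text
[0.545, 0.206, 0.36] 1.0 [7.474, -0.0, 0.589, 0.0, 0.0, -0.962]
```

>>> move_arm:
  commands:
    - [[1.4,0,0.1,0,0,-0.18],[2.8,0,0.2,0,0,-0.36],[4.2,0,0.3,0,0,-0.54],[5.6,0,0.4,0,0,-0.72],[7,0,0.5,0,0,-0.9],[7.47,0,0.5,0,0,-0.96],[7.47,0,0.5,0,0,-0.96],[7.47,0,0.5,0,0,-0.96]]
  claw: -1

```text
time: 12.0
position: [0.5453, 0.2046, 0.3636]
tool_rot: [0.284, 0.959, -0.0, 0.0]
ft_force: [-0.4, -0.3, 0.6]
grip_width: 0.0868
grip_force: 0.0
```

```bash
python3 - <<'E'
from h import *
o=get_obs();print(o["time"],o["position"],o["grip_width"])
c=camera("wrist");cv2.imwrite("pics/w4.png",c["pixels"]);np.savez("w4.npz",**c)
E
```

```text
12.0 [0.54527461 0.20459486 0.36362157] 0.08680825292571213
```

View pics/w4.png

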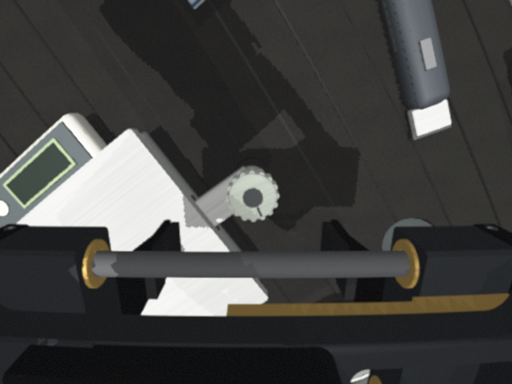

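The wheel's top is centred at (253,197), between the open fingers and clear of the platform edge.

```bash
python3 - <<'E'
from h import *
c=np.load("w4.npz")
w=ray(c,[[253.5,197]],.105)[0];print(w)
go([w[0],w[1],.26],1.0); go([.5448,.2062,.26],1.0)
E
```

```text
[0.54502674 0.20685485 0.105     ]
[np.float64(0.5450267393932829), np.float64(0.20685485009551277), 0.26] 1.0 [0.042, 0.05, 2.591, -0.0, 0.0, -0.005]
[0.5448, 0.2062, 0.26] 1.0 [0.038, 0.033, 2.591, -0.0, 0.0, -0.005]
```

>>> move_arm:
  commands:
    - [[0.04,0.05,1,0,0,0],[0.04,0.05,2,0,0,0],[0.04,0.05,2.5,0,0,0],[0.04,0.05,2.6,0,0,0],[0.04,0.05,2.6,0,0,0],[0.04,0.05,2.6,0,0,0]]

```text
time: 12.8
position: [0.5453, 0.2081, 0.2608]
tool_rot: [0.283, 0.959, 0.001, 0.001]
ft_force: [0.6, 0.8, -0.1]
grip_width: 0.087
grip_force: 0.0
```

>>> move_arm:
  commands:
    - [[0,0,0,0,0,0],[0,0,0,0,0,0],[0,0,0,0,0,0],[0,0,0,0,0,0],[0,0,0,0,0,0],[0,0,0,0,0,0],[0,0,0,0,0,0],[0,0,0,0,0,0]]
  claw: 1
  squeeze: 25

```text
time: 13.8
position: [0.5442, 0.2078, 0.2594]
tool_rot: [0.282, 0.959, -0.001, -0.001]
ft_force: [-1.4, -5.4, 2.1]
grip_width: 0.0435
grip_force: 25.0
```

>>> move_arm:
  commands:
    - [[0,0,0,0,0,0.12],[0,0,0,0,0,0.24],[0,0,0,0,0,0.36],[0,0,0,0,0,0.48],[0,0,0,0,0,0.6],[0,0,0,0,0,0.72],[0,0,0,0,0,0.84],[0,0,0,0,0,0.96],[0,0,0,0,0,1.08],[0,0,0,0,0,1.2]]

```text
time: 15.05
position: [0.5452, 0.2082, 0.2595]
tool_rot: [0.776, 0.631, 0.001, 0.001]
ft_force: [0.4, -4.1, -1.1]
grip_width: 0.0431
grip_force: 25.0
```

>>> move_arm:
  commands:
    - [[0,0,0,0,0,0.12],[0,0,0,0,0,0.24],[0,0,0,0,0,0.36],[0,0,0,0,0,0.48],[0,0,0,0,0,0.6],[0,0,0,0,0,0.72],[0,0,0,0,0,0.84],[0,0,0,0,0,0.96],[0,0,0,0,0,1.08],[0,0,0,0,0,1.2],[0,0,0,0,0,1.22],[0,0,0,0,0,1.22]]

```text
time: 16.55
position: [0.5461, 0.2072, 0.2595]
tool_rot: [0.997, 0.075, 0.002, 0.001]
ft_force: [1.5, -7.0, -1.4]
grip_width: 0.0428
grip_force: 25.0
```

```bash
python3 - <<'E'
from h import *
o=get_obs();print(o["time"],o["position"],o["q"].round(3),o["ft_force"],o["moment"]);y=R.from_quat(o["tool_rot"]).as_matrix()[:,1];print(np.arctan2(y[1],y[0]))
c=camera("wrist");cv2.imwrite("pics/w5.png",c["pixels"]);np.savez("w5.npz",**c)
E
```

```text
16.55 [0.54608045 0.20721941 0.25948812] [ 0.172  0.672  1.654 -0.004  0.812  1.596] [ 1.47715328 -7.03550924 -1.43196734] [-1.49875886 -0.33950843  0.03205517]
-1.421285302073598
```

View pics/w5.png

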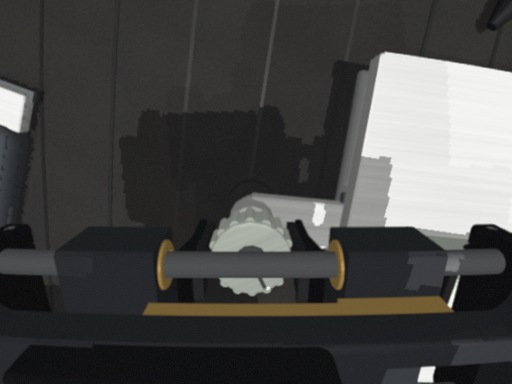

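The wheel is still gripped at (250,250) after 2.42 rad. Next: release, rise and go over the level with the fingers turned to straddle the window.

>>> move_arm:
  commands:
    - [[0,0,0,0,0,0],[0,0,0,0,0,0],[0,0,0,0,0,0],[0,0,0,0,0,0],[0,0,-1,0,0,0],[0,0,-2.2,0,0,0],[0,0,-2.6,0,0,0],[0,0,-2.6,0,0,0]]
  claw: -1

```text
time: 17.6
position: [0.5447, 0.2086, 0.3645]
tool_rot: [0.997, 0.074, 0.001, -0.0]
ft_force: [-0.8, -0.1, -1.1]
grip_width: 0.0868
grip_force: 0.0
```

```bash
python3 - <<'E'
from h import *
o=get_obs();print(o["time"],o["position"],o["grip_width"])
go([.5535,-.0104,.36],-1.535)
E
```

```text
17.6 [0.54470191 0.20858888 0.3644915 ] 0.08679573636838965
[0.5535, -0.0104, 0.36] -1.535 [-0.595, 5.447, 0.11, -0.0, -0.002, 0.113]
```

>>> move_arm:
  commands:
    - [[-0.15,1.4,0.1,0,0,0.03],[-0.3,2.8,0.1,0,0,0.06],[-0.45,4.2,0.1,0,0,0.09],[-0.6,5.2,0.1,0,0,0.11],[-0.6,5.45,0.1,0,0,0.11],[-0.6,5.45,0.1,0,0,0.11],[-0.6,5.45,0.1,0,0,0.11],[-0.6,5.45,0.1,0,0,0.11],[-0.6,5.45,0.1,0,0,0.11]]

```text
time: 18.73
position: [0.5532, -0.0097, 0.3596]
tool_rot: [1.0, 0.02, 0.0, -0.0]
ft_force: [0.0, -0.4, -0.1]
grip_width: 0.0873
grip_force: 0.0
```

```bash
python3 - <<'E'
from h import *
o=get_obs();print(o["time"],o["position"],o["grip_width"])
c=camera("wrist");np.savez("w6.npz",**c);im=c["pixels"]
a,b=[im[150:260,190:320], None];cv2.imwrite("pics/w6.png",cv2.resize(a,None,fx=5,fy=5,interpolation=cv2.INTER_NEAREST))
E
```

```text
18.725 [ 0.55324768 -0.00974345  0.35958307] 0.0872927760205724
```

View pics/w6.png

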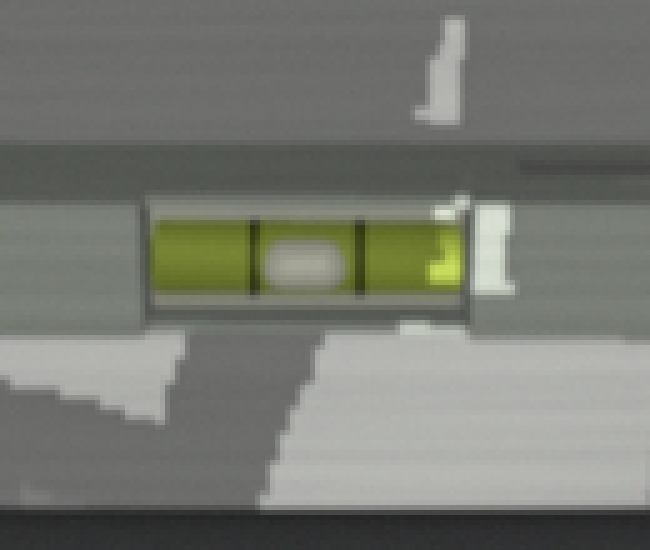

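The lines are at crop columns 254 and 360 (midpoint 307). The bubble spans 264–346, so it is centred within about 0.3 mm. Now check the bar's position and press.

```bash
python3 - <<'E'
from h import *
c=np.load("w6.npz")
w=ray(c,[[190+307/5-.4,150+265/5-.4]],.116)[0];print(w)
print(ray(c,[[190+20,150+203/5],[190+20,150+333/5],[317,150+203/5],[317,150+337/5]],.116))
go([w[0],w[1],.303],-1.535)
E
```

```text
[ 0.55423903 -0.01078376  0.116     ]
[[ 0.56313039  0.02289315  0.116     ]
 [ 0.54060406  0.02286568  0.116     ]
 [ 0.56660754 -0.06403761  0.116     ]
 [ 0.5434076  -0.06647366  0.116     ]]
[np.float64(0.5542390259209488), np.float64(-0.010783761070239371), 0.303] -1.535 [0.024, 0.022, 1.416, -0.0, -0.0, 0.004]
```

>>> move_arm:
  commands:
    - [[0,0.02,0.7,0,0,0],[0,0.02,1.2,0,0,0],[0,0.02,1.4,0,0,0],[0,0.02,1.44,0,0,0],[0,0.02,1.46,0,0,0],[0,0.02,1.48,0,0,0],[0,0.02,1.5,0,0,0],[0,0.02,1.5,0,0,0]]

```text
time: 19.77
position: [0.5533, -0.0116, 0.2997]
tool_rot: [1.0, 0.019, 0.0, 0.0]
ft_force: [0.1, 0.0, 0.3]
grip_width: 0.087
grip_force: 0.0
```

>>> move_arm:
  commands:
    - [[0,0,0.02,0,0,0],[0,0,0.04,0,0,0],[0,0,0.05,0,0,0],[0,0,0.05,0,0,0],[0,0,0.05,0,0,0]]

```text
time: 20.4
position: [0.5533, -0.0115, 0.2976]
tool_rot: [1.0, 0.019, 0.0, 0.0]
ft_force: [-0.7, 0.0, 1.5]
grip_width: 0.0876
grip_force: 0.8
```

Contact made; now add roughly 10 N.

>>> move_arm:
  commands:
    - [[0,0,0.01,0,0,0],[0,0,0.02,0,0,0],[0,0,0.03,0,0,0],[0,0,0.03,0,0,0],[0,0,0.03,0,0,0],[0,0,0.03,0,0,0]]

```text
time: 21.15
position: [0.5533, -0.0115, 0.2969]
tool_rot: [1.0, 0.019, 0.0, 0.0]
ft_force: [-1.8, 0.3, 7.5]
grip_width: 0.0866
grip_force: 3.0
```

>>> move_arm:
  commands:
    - [[0,0,0.007,0,0,0],[0,0,0.013,0,0,0],[0,0,0.013,0,0,0],[0,0,0.013,0,0,0],[0,0,0.013,0,0,0],[0,0,0.013,0,0,0],[0,0,0.013,0,0,0],[0,0,0.013,0,0,0],[0,0,0.013,0,0,0],[0,0,0.013,0,0,0]]

```text
time: 22.4
position: [0.5533, -0.0115, 0.2966]
tool_rot: [1.0, 0.019, 0.0, 0.0]
ft_force: [-2.9, 0.2, 7.0]
grip_width: 0.0868
grip_force: 3.8
```

```bash
python3 - <<'E'
from h import *
o=get_obs();print(o["time"],o["position"],o["ft_force"],o["moment"])
c=camera("wrist");im=c["pixels"]
cv2.imwrite("pics/w7.png",cv2.resize(im[180:300,170:340],None,fx=4,fy=4,interpolation=cv2.INTER_NEAREST))
E
```

```text
22.4 [ 0.553301   -0.01152121  0.29660492] [-2.92938411  0.16738985  7.04552624] [0.10817949 0.54014109 0.0480801 ]
```

View pics/w7.png

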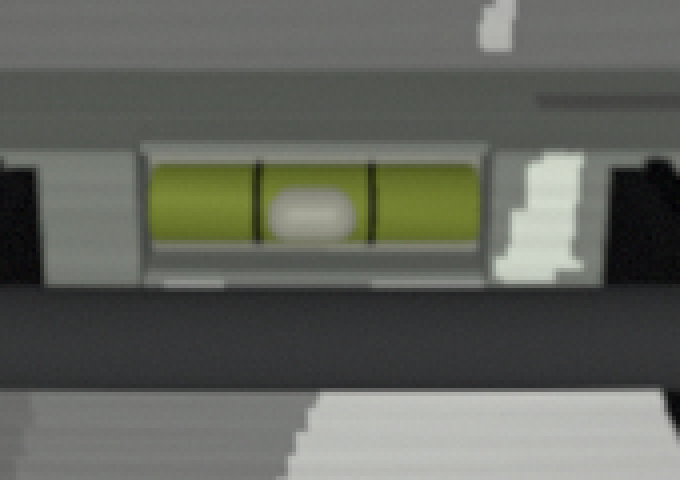

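While pressed, the bubble spans 268–356 between lines at 258 and 373, so it is about 0.5 mm off centre. A touch more force is needed.

>>> move_arm:
  commands:
    - [[0,0,0.007,0,0,0],[0,0,0.013,0,0,0],[0,0,0.013,0,0,0],[0,0,0.013,0,0,0],[0,0,0.013,0,0,0],[0,0,0.013,0,0,0],[0,0,0.013,0,0,0],[0,0,0.013,0,0,0],[0,0,0.013,0,0,0],[0,0,0.013,0,0,0]]

```text
time: 23.7
position: [0.5533, -0.0115, 0.2963]
tool_rot: [1.0, 0.019, 0.0, 0.0]
ft_force: [-2.8, 0.0, 9.5]
grip_width: 0.0872
grip_force: 4.6
```

```bash
python3 - <<'E'
from h import *
o=get_obs();print(o["time"],o["position"],o["ft_force"],o["grip_force"])
im=camera("wrist")["pixels"]
r=im[180+210//4,170+35:170+122].astype(int);print(r[:,0].tolist());print(r[:,1].tolist())
print(get_obs()["ft_force"])
E
```

```text
23.7 [ 0.55328333 -0.01151311  0.29629607] [-2.75487978e+00  3.91567258e-03  9.46378387e+00] 4.591158397088293
[76, 70, 53, 50, 51, 50, 52, 51, 52, 52, 51, 52, 51, 52, 49, 52, 50, 52, 53, 50, 51, 51, 52, 52, 53, 53, 53, 49, 26, 27, 42, 66, 102, 124, 132, 137, 140, 146, 148, 150, 148, 148, 149, 149, 148, 148, 147, 147, 145, 140, 134, 130, 122, 95, 61, 51, 45, 30, 27, 43, 49, 50, 49, 49, 50, 50, 50, 50, 50, 49, 50, 49, 49, 50, 49, 50, 49, 49, 50, 48, 48, 49, 47, 47, 52, 62, 73]
[80, 84, 106, 126, 130, 128, 129, 129, 129, 130, 129, 130, 129, 130, 127, 129, 128, 129, 130, 129, 130, 130, 130, 130, 130, 131, 131, 120, 67, 56, 102, 127, 134, 139, 145, 151, 154, 160, 162, 164, 162, 162, 163, 163, 162, 163, 162, 161, 159, 154, 148, 144, 137, 130, 129, 130, 115, 65, 57, 104, 126, 129, 128, 128, 128, 128, 128, 127, 127, 127, 128, 126, 128, 127, 126, 127, 127, 126, 127, 125, 125, 126, 125, 124, 112, 85, 76]
[-1.71122284  0.26690764  8.51964229]
```

```bash
python3 - <<'E'
from rig import *
print(hand_in())
E
```

```text
the job is handed in; nothing more can be done
None
```

I laid the level on the platform, turned the wheel 2.42 rad clockwise until the bubble was about 0.4 mm from centre, and handed the job in at about 24 s with the fingers pressing at about 9 N; hand-in returned no verdict.

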